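Pin the swivel collar of the pipe jig

TASK

On the green pipe jig, turn the loose steel collar by its black bar until the hole in the collar's ear stands over the hole in the green base. Then take the red-headed pin from the wooden rack, put it upright down through both holes until it is fully home with its flange flat on the ear, and let go of it.

Things in the scene. Friction and masses are not known exactly. Their poses are not given: they have to be found in the camera images.
- collar (a joint): Angle of the steel collar on the green jig about its vertical axis, rad. 0: the ear's hole is exactly over the base's hole; positive: ear turned anticlockwise from there, seen from above. Turns 1.7 rad either way with light friction (0.05 N m), has no stop or click at 0 and stays where left. Starts at 0.6 to 1.4.
- collar_bar (a point): Centre of the black bar on the collar, on the turning axis, 69 mm above the bench; bar 60 long, 16 thick, 50 mm tall. x: along the bar towards the ear, z up. The collar below is a steel disc, 80 mm diameter, 12 thick, top 44 mm above the bench, with one 48 mm square ear; the ear's 25 mm hole is 85 mm from the axis along x.
- base_hole (a point): Centre of the mouth of the 25 mm round hole, 30 mm deep (to the bench), in the square boss of the green jig base: on the base's top face, 30 mm above the bench, 85 mm from the collar's axis. x points away from that axis, z up. The 12 mm thick ear passes 2 mm above this face, so its top is 14 mm above this point.
- red_pin (a point): Centre of the pin's red head (upright, 24 mm diameter, 50 tall), 71 mm above the bench in the wooden rack (70 x 240 x 40 mm), where same-sized blue and yellow pins stand 80 mm apart in any order. Flange 44 mm diameter, 6 thick, underside 31 mm below this point; shank 14 mm, tapered tip 69 mm below it. z up. About 120 g. Fully home: 45 mm above base_hole.
Things that resemble listed ones, but are neither listed nor needed, are in the scene too. What is shaped like the part that bears red_pin but purple or turquoise is not meant.

How it is judged:
By the outcome, as a careful person would: the job done as asked, in the order asked, and still so for the second after the job is handed in, with the robot touching nothing.
It also fails if it takes over 51 s, if anything falls off the work surface, if the arm or the gripper's body presses on something with over 40 N, if the wrist force passes 120 N, or if a joint passes its speed limit or range.

ROBOT

A 6-joint arm with a two-finger parallel gripper is mounted at the origin on the work surface. World frame = base frame: x ahead of the robot, y to its left, z up, the work surface at z = 0. Lengths are in m, angles in rad, forces in N, time in s.
With the tool pointing down it reaches from about 0.375 to 0.9 m from the base axis. Payload 3.1 kg.
Tool frame: the origin (TCP) lies on the centre line of the jaws, within the pads' length; the fingertips stand 22 mm ahead of it and the grasp point (between the pads) lies 3 mm ahead of it; z points along the fingers, y is the line along which they close (so a half turn about z gives the same grasp; the last joint's range is limited). The gripper opens to 87 mm and grips with 3 to 60 N. Pads are 19 mm wide; open, the fingers measure 117 mm over their backs; the gripper's body (75 mm by 190 mm) begins 51 mm behind the grasp point.
Start: joints at [1.109, 0.527, 1.433, -0, 1.181, -0.178], TCP at [0.174, 0.6, 0.245] pointing down, gripper open.
Joint ranges: [-3.08, 3.08], [-0.75, 2.2], [0.22, 2.44], [-1.43, 4.57], [0, 2.65], [-2.85, 2.85]. Speed limits (rad/s): [2.79, 2.79, 3.14, 3.14, 3.14, 3.14].

INTERFACE

Orientations are given as a rotation vector (axis times angle).
In Python, from rig import r, optics, order gives the robot as it stands. The module is installed in compiled form; this text tells all that it offers.
- The arm moves only by the tool apply_moves, never from a script. Its argument "deltas" is a list of rows, each a list of 3 entries, a list of its own where there are three numbers: the shift along the world's x, y, z in units of 0.4 m (1.0 is 0.4 m), then the turn about the world's z in units of 30 degrees (1.0 is 30 degrees), then the closure in counts, from 0 (fully open) to 255 (shut). A call has 1 to 12 rows; each row is the pose to reach, as a shift and turn from the pose commanded when the call began; what a row does not reach only later rows make up. A row lasts 1/12 s, in which the tool goes at most 41.7 mm and 7.16 degrees, less where a joint would pass 70% of its speed; a pose out of reach is approached as far as the arm can. A call with a number of a shift or a turn outside -1 to 1 is refused whole. A call with a gripper value outside its range is refused whole. The fingers move at their own pace and stop on an object; "squeeze" is the grip in N (left out, the last holds). Time passes only in rows, so rows that repeat a pose let the fingers close. It gives the time, the measured TCP pose, the force, the opening and the grip force at its end, in the units of the state.
- r.observe(): the state, without advancing time (a new reading comes with each control period).
- optics.get_image(name): name is "side" or "top" or "wrist"; returns a dict with "color" (400x640x3 uint8, red, green, blue), "vfov" (degrees; the focal length in pixels is half the picture's height over the tangent of half this angle, whatever the lens; pixels are square), "cx", "cy" (the principal point, pixels), "R" (3x3) and "t" (3): a world point X has camera coordinates R X + t. Camera axes: x right, y down, z forward; pixel columns grow to the right and rows downward; lengths in m; the calibration is good to about 2 mm. A picture is of the moment at which its call begins. There is no depth.
- order.job_done(): hands the job in; it is judged then, once.
The state is a dict: "time_s": time; "q": joint angles; "qvel": joint speeds; "joint_torque": joint torques, N m; "tool_pos": TCP position; "ee_rot": TCP orientation; "wrist_force": force on the tool from outside, world axes, zero at the start; "moment": the same for the moment, N m; "gripper_width": opening from 0.0 (shut) to 1.0 (fully open); "gripper_force": force on a finger pad.
Only numpy, scipy, OpenCV 4.12 (cv2) and the standard library are available. Lean on these libraries where they do the work, as an engineer would, in place of code of your own. Each camera call takes 0.05 s, during which the arm holds its last target. There are 200 camera calls.

## Working session

There is one attempt and no reset: what is moved stays moved. The work goes in short steps, Python scripts to look and compute and a tool call to move; the robot and the scene stay as the last step left them, time stands still between calls to the robot, and variables do not carry over. Pictures are saved under pics/ and viewed, at most 10 in all, crops included, and the job is handed in when it is done.

Besides the shell and the picture viewer there is one more tool, called after ">>>" as name(argument=value, ...) on one line, values as JSON. apply_moves: Moves the arm, as the interface text tells. Its arguments: {"type":"object","properties":{"deltas":{"type":"array"},"squeeze":{"type":"number"}},"required":["deltas"]}

```bash
mkdir -p pics
cat > h.py <<'E'
import numpy as np,cv2
from rig import r,optics,order
def cam(n):
    d=optics.get_image(n);d['f']=200/np.tan(np.radians(d['vfov'])/2);d['R']=np.array(d['R']);d['t']=np.array(d['t']);return d
def ray(d,u,v,z):
    c=-d['R'].T@d['t'];w=d['R'].T@np.array([(u-d['cx'])/d['f'],(v-d['cy'])/d['f'],1]);return c+w*(z-c[2])/w[2]
def proj(d,X):
    p=d['R']@np.array(X)+d['t'];return p[0]/p[2]*d['f']+d['cx'],p[1]/p[2]*d['f']+d['cy']
def save(d,n):cv2.imwrite('pics/'+n,d['color'][:,:,::-1])
E
python3 - <<'E'
from h import *
ims=[]
for n in('top','side'):
    d=cam(n);save(d,n+'0.png');print(n,d['vfov'],d['cx'],d['cy'],-d['R'].T@d['t'],d['R'].round(2).tolist())
print(r.observe())
E
```

```text
top 44.26152723017853 316.3021754468633 193.7834140287252 [0.30728994 0.00251641 1.13702236] [[-0.07, -1.0, 0.0], [-0.98, 0.07, -0.21], [0.21, -0.01, -0.98]]
side 55.60235649651181 312.44031984315154 198.66197685838907 [0.46211729 0.54596594 0.72207123] [[-1.0, -0.08, -0.0], [-0.06, 0.76, -0.65], [0.06, -0.65, -0.76]]
{'time_s': 0.1, 'q': array([ 1.10951746e+00,  5.28403009e-01,  1.43371842e+00,  1.86804607e-05,
        1.18140345e+00, -1.78491826e-01]), 'qvel': array([ 0.00136264, -0.00255881, -0.00244091, -0.00170557,  0.00059775,
       -0.00027507]), 'joint_torque': array([ 6.31641615e-05, -4.40984201e+01, -1.77150053e+01,  6.34590187e-02,
        5.33821899e-02, -2.37590325e-05]), 'tool_pos': array([0.17409148, 0.59965138, 0.24366886]), 'ee_rot': array([-4.42645175e-01, -3.10962073e+00,  2.87206033e-03]), 'wrist_force': array([ 0.69357078, -0.44722344, -0.22059698]), 'moment': array([ 0.03383868, -0.04437516,  0.01011725]), 'gripper_force': 0.0, 'gripper_width': 0.9966683283983163}
```

View pics/top0.png

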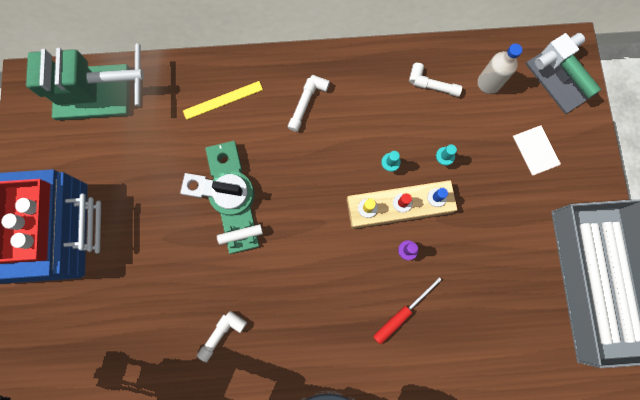

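View pics/side0.png

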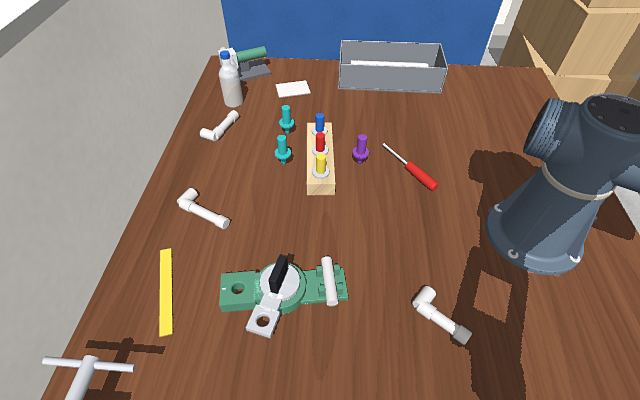

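The top view shows the jig's base hole near (223,158), the ear hole near (193,185), the bar near (228,187) and the red head near (405,200). In the side view they are near (237,288), (263,321), (279,273) and (320,142). The ear is anticlockwise of the base hole, as expected.

```bash
cat >> h.py <<'E'
def blob(m,u,v,rad=25):
    n,l,s,c=cv2.connectedComponentsWithStats(m.astype(np.uint8))
    k=[i for i in range(1,n) if s[i,4]>15 and np.hypot(*(c[i]-[u,v]))<rad]
    k=max(k,key=lambda i:s[i,4]);return c[k],s[k],l==k
def inter(a,b):  # two-view rays
    A=np.zeros((3,3));y=np.zeros(3);P=[]
    for d,(u,v) in(a,b):
        c=-d['R'].T@d['t'];w=ray(d,u,v,0)-c;w/=np.linalg.norm(w);M=np.eye(3)-np.outer(w,w);A+=M;y+=M@c
    return np.linalg.solve(A,y)
def hole(d,fill,u,v):  # hole = inner contour of mask nearest u,v
    cs,h=cv2.findContours(fill.astype(np.uint8),cv2.RETR_CCOMP,cv2.CHAIN_APPROX_NONE)
    k=[c for c,hh in zip(cs,h[0]) if hh[3]>=0 and len(c)>12]
    return min([cv2.fitEllipse(c) for c in k],key=lambda e:np.hypot(e[0][0]-u,e[0][1]-v))
E
python3 - <<'E'
from h import *
G={'top':dict(bh=(223,158),eh=(193,185),bar=(228,187),red=(405,200)),'side':dict(bh=(237,288),eh=(263,321),bar=(279,273),red=(320,142))}
D={};P={}
for n in G:
    d=D[n]=cam(n);g=G[n];im=d['color'].astype(int);hsv=cv2.cvtColor(d['color'],cv2.COLOR_RGB2HSV).astype(int)
    H,S,V=hsv[...,0],hsv[...,1],hsv[...,2];p=P[n]={}
    white=(S<50)&(V>130);green=(H>55)&(H<95)&(S>70)&(V>60)
    for k,m,z in(('eh',white,.044),('bh',green,.030)):
        e=hole(d,m,*g[k]);p[k]=e[0];print(n,k,np.round(e[0]+e[1],1),ray(d,*e[0],z).round(4))
    red=((H<8)|(H>172))&(S>150)&(V>90);c,s,_=blob(red,*g['red']);p['red']=c;print(n,'red',c.round(1),s,ray(d,*c,.071).round(4))
    blk=(V<70)&(S<120);c,s,l=blob(blk,*g['bar']);p['bar']=c;print(n,'bar',c.round(1),s,ray(d,*c,.08).round(4),cv2.minAreaRect(np.argwhere(l)[:,::-1].astype(np.float32)))
for k in P['top']:print(k,inter((D['top'],P['top'][k]),(D['side'],P['side'][k])).round(4))
E
```

```text
top eh [192.3 184.8  10.7  11.4] [0.579  0.2672 0.044 ]
top bh [222.8 159.    8.2  11.3] [0.6394 0.1986 0.03  ]
top red [404.6 199.8] [398 194  14  13 128] [ 0.5058 -0.2068  0.071 ]
top bar [227.  188.3] [212 182  30  14 264] [0.5569 0.1823 0.08  ] ((226.7972869873047, 188.21621704101562), (29.92061424255371, 9.370742797851562), 9.462322235107422)
side eh [262.6 321.   11.5  14.4] [0.5794 0.2692 0.044 ]
side bh [238.4 290.9   5.6  11.2] [0.64   0.2061 0.03  ]
side red [319.8 141.4] [316 132   9  20 161] [ 0.5063 -0.2088  0.071 ]
side bar [278.3 273.2] [269 254  19  40 453] [0.5588 0.1882 0.08  ] ((278.25, 273.2500305175781), (13.524563789367676, 37.816261291503906), 23.198589324951172)
eh [0.5798 0.268  0.0409]
bh [0.6429 0.2006 0.0187]
red [ 0.5058 -0.2065  0.0729]
bar [0.5595 0.1837 0.0718]
```

>>> apply_moves(deltas=[[[0.5, -0.5, 0], -1, 0], [[0.5, -0.5, 0], -1, 0], [[0.5, -0.5, 0], -1, 0], [[0.5, -0.5, 0], -1, 0], [[0.5, -0.5, 0], -1, 0], [[0.5, -0.5, 0], -1, 0], [[0.5, -0.5, 0], -1, 0]], squeeze=30)

```text
time_s: 0.78
tool_pos: [0.3761, 0.3979, 0.2445]
ee_rot: [1.234, 2.888, -0.001]
wrist_force: [0.5, 0.5, 0.8]
gripper_width: 0.994
gripper_force: 0.0
```

>>> apply_moves(deltas=[[[0.38, -0.5, 0], -1, 0], [[0.38, -0.5, 0], -1, 0], [[0.38, -0.5, 0], -1, 0], [[0.38, -0.5, 0], -1, 0], [[0.38, -0.5, 0], -1, 0], [[0.38, -0.5, 0], -1, 0], [[0.38, -0.5, 0], -1, 0]])

```text
time_s: 1.37
tool_pos: [0.5319, 0.1944, 0.2448]
ee_rot: [1.943, 2.461, 0.002]
wrist_force: [0.2, 0.1, -0.1]
gripper_width: 1.006
gripper_force: 0.0
```

>>> apply_moves(deltas=[[[0, 0, 0], -0.93, 0], [[0, 0, 0], -0.93, 0], [[0, 0, 0], -0.93, 0], [[0, 0, 0], -0.93, 0], [[0, 0, 0], -0.93, 0], [[0, 0, 0], -0.93, 0]])

```text
time_s: 1.87
tool_pos: [0.526, 0.2004, 0.2444]
ee_rot: [-2.474, -1.936, 0.001]
wrist_force: [-0.4, 0.2, -0.1]
gripper_width: 0.997
gripper_force: 0.0
```

Run:
```python
from h import *
d=cam('wrist');save(d,'w1.png');o=r.observe();print(o['time_s'],o['tool_pos'],o['ee_rot'],o['q'])
for X in([.5795,.268,.044],[.64,.203,.03],[.5595,.1837,.094]):print(proj(d,X))
```

```text
1.9167 [0.52606153 0.20040767 0.2444305 ] [-2.47421872e+00 -1.93555375e+00  5.08644848e-04] [1.65478927e-01 4.44214665e-01 1.59027438e+00 5.78716525e-05
 1.10750047e+00 4.08553809e-01]
(np.float64(359.6166599457825), np.float64(100.81825779395015))
(np.float64(429.73809270779884), np.float64(150.80041915341252))
(np.float64(363.72481644028016), np.float64(203.18411290490772))
```

View pics/w1.png

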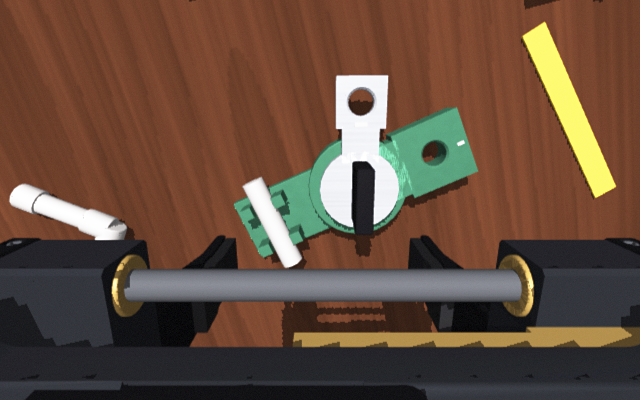

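The wrist view shows the ear hole near (361,101), the base hole near (433,152) and the bar top near (363,198). All are within a few pixels of the predictions.

```bash
cat >> h.py <<'E'
def wjig(d,ge,gb):
    hsv=cv2.cvtColor(d['color'],cv2.COLOR_RGB2HSV).astype(int);H,S,V=hsv[...,0],hsv[...,1],hsv[...,2]
    white=(S<50)&(V>110);green=(H>55)&(H<95)&(S>70)&(V>60)
    o={}
    for k,m,z,g in(('eh',white,.044,ge),('bh',green,.030,gb)):
        try:e=hole(d,m,*g);o[k]=ray(d,*e[0],z);print(k,np.round(e[0]+e[1],1),o[k].round(4))
        except Exception as x:print(k,x)
    return o
E
python3 - <<'E'
from h import *
d=cam('wrist');o=wjig(d,(361,101),(433,152))
im=d['color'];hsv=cv2.cvtColor(im,cv2.COLOR_RGB2HSV).astype(int);V=hsv[...,2];S=hsv[...,1];H=hsv[...,0]
disc=((S<50)&(V>110)).astype(np.uint8)
# bar: dark
m=(V<60);m[236:]=0;c,s,l=blob(m,363,198,20);rr=cv2.minAreaRect(np.argwhere(l)[:,::-1].astype(np.float32));print('bar',c,s,rr)
for p in cv2.boxPoints(rr):print(p,ray(d,*p,.094).round(4))
# axis from circle intersection
e,b=o['eh'][:2],o['bh'][:2];mid=(e+b)/2;h=np.sqrt(.085**2-((e-b)**2).sum()/4);n=np.array([-(e-b)[1],(e-b)[0]]);n/=np.linalg.norm(n)
for a in(mid+h*n,mid-h*n):print('axis',a.round(4),np.degrees([np.arctan2(*(e-a)[::-1]),np.arctan2(*(b-a)[::-1])]))
E
```

```text
eh [360.5 101.7  25.9  27.3] [0.5802 0.267  0.044 ]
bh [432.7 150.9  18.5  27.3] [0.643  0.2021 0.03  ]
bar [361.93988439 202.53526012] [ 320  162   80   74 1730] ((365.9561462402344, 208.00079345703125), (62.20804214477539, 83.03556823730469), 25.559965133666992)
[319.98306 232.03542] [0.5162 0.167  0.094 ]
[355.80923 157.12617] [0.5615 0.2245 0.094 ]
[411.92923 183.96617] [0.6033 0.1904 0.094 ]
[376.10306 258.87543] [0.5595 0.1296 0.094 ]
axis [0.5599 0.1845] [76.14258112 11.94779048]
axis [0.6634 0.2846] [-168.05220952 -103.85741888]
```

>>> apply_moves(deltas=[[[0.085, -0.04, -0.05], 0, 0], [[0.085, -0.04, -0.15], 0, 0], [[0.085, -0.04, -0.23], 0, 60], [[0.085, -0.04, -0.31], 0, 100], [[0.085, -0.04, -0.36], 0, 130], [[0.085, -0.04, -0.405], 0, 130], [[0.085, -0.04, -0.405], 0, 150], [[0.085, -0.04, -0.405], 0, 255], [[0.085, -0.04, -0.405], 0, 255], [[0.085, -0.04, -0.405], 0, 255], [[0.085, -0.04, -0.405], 0, 255]], squeeze=20)

```text
time_s: 2.88
tool_pos: [0.5614, 0.1844, 0.0842]
ee_rot: [2.476, 1.931, 0.004]
wrist_force: [0.8, 0.3, 0.5]
gripper_width: 0.402
gripper_force: 0.0
```

>>> apply_moves(deltas=[[[0, 0, 0], 0, 255], [[0, 0, 0], 0, 255], [[0, 0, 0], 0, 255], [[0, 0, 0], 0, 255], [[0, 0, 0], 0, 255], [[0, 0, 0], 0, 255]])

```text
time_s: 3.38
tool_pos: [0.5601, 0.1843, 0.0831]
ee_rot: [-2.477, -1.932, 0.0]
wrist_force: [-1.4, 0.3, 6.0]
gripper_width: 0.18
gripper_force: 20.0
```

>>> apply_moves(deltas=[[[0, 0, 0], -0.2, 255], [[0, 0, 0], -0.4, 255], [[0, 0, 0], -0.6, 255], [[0, 0, 0], -0.8, 255], [[0, 0, 0], -1, 255], [[0, 0, 0], -1, 255]])

```text
time_s: 3.88
tool_pos: [0.5599, 0.1844, 0.0832]
ee_rot: [-2.895, -1.219, 0.001]
wrist_force: [-2.5, 1.2, 5.8]
gripper_width: 0.184
gripper_force: 20.0
```

>>> apply_moves(deltas=[[[0, 0, 0], -0.2, 255], [[0, 0, 0], -0.4, 255], [[0, 0, 0], -0.6, 255], [[0, 0, 0], -0.8, 255], [[0, 0, 0], -1, 255], [[0, 0, 0], -1, 255]])

```text
time_s: 4.38
tool_pos: [0.5597, 0.1846, 0.0832]
ee_rot: [-3.111, -0.428, 0.001]
wrist_force: [-3.2, 1.7, 5.4]
gripper_width: 0.178
gripper_force: 20.0
```

>>> apply_moves(deltas=[[[0, 0, 0], -0.1, 255], [[0, 0, 0], -0.14, 255], [[0, 0, 0], -0.14, 255], [[0, 0, 0], -0.14, 255]])

```text
time_s: 4.72
tool_pos: [0.5597, 0.1847, 0.0832]
ee_rot: [-3.125, -0.32, 0.001]
wrist_force: [-1.8, 0.8, 6.0]
gripper_width: 0.183
gripper_force: 20.0
```

Run:
```python
from h import *
d=cam('wrist');o=r.observe();print(o['time_s'],o['tool_pos'],o['ee_rot'])
t=cam('top')
a=[proj(d,X) for X in([.643,.202,.03],[.643,.202,.044])];print(a,proj(t,[.643,.202,.044]))
big=cv2.resize(t['color'][120:240,150:290],None,fx=3,fy=3)
cv2.imwrite('pics/m2.png',np.vstack([cv2.copyMakeBorder(big,0,0,0,640-420,cv2.BORDER_CONSTANT),d['color'][:240]])[:600,:,::-1])
```

```text
4.7667 [0.5597486  0.18463377 0.08316109] [-3.12452972e+00 -3.19459016e-01  1.33793269e-03]
[(np.float64(320.08257823706265), np.float64(83.01358744546657)), (np.float64(319.84080343845574), np.float64(80.91467472181215))] (np.float64(220.1204395765672), np.float64(155.9590071075321))
```

View pics/m2.png

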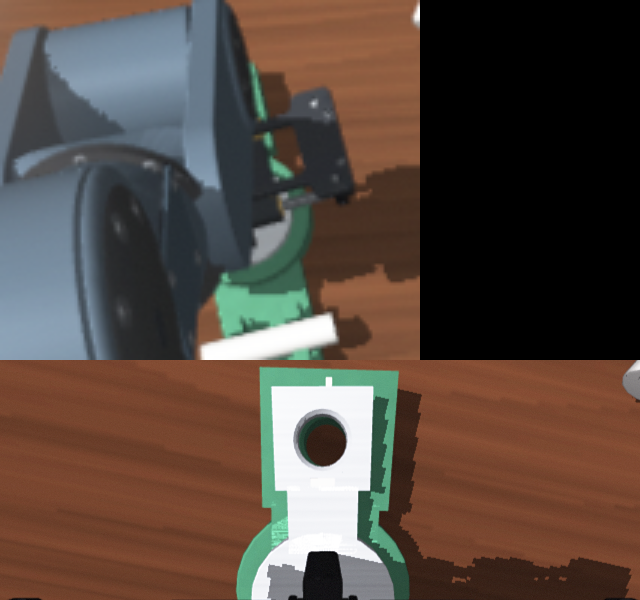

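The ear hole is now at wrist pixel (321,78). The boss and its white tick, at (329,21), sit slightly to the right of the ear, so the collar needs a little more clockwise turn. I'll quantify this from the boss and tick.

```bash
python3 - <<'E'
from h import *
d=cam('wrist');hsv=cv2.cvtColor(d['color'],cv2.COLOR_RGB2HSV).astype(int);H,S,V=hsv[...,0],hsv[...,1],hsv[...,2]
A=np.array([.5598,.1846])
def bear(p):return np.degrees(np.arctan2(*(p[:2]-A)[::-1])).round(2),(np.hypot(*(p[:2]-A))).round(4)
w=(S<60)&(V>150);t=w.copy();t[25:]=0;c,s,_=blob(t,329,20,12);p=ray(d,*c,.030);print('tick',c,s,p.round(4),bear(p))
g=(H>55)&(H<95)&(S>60)&(V>50)
for row in range(12,145,12):
    x=np.where(g[row,230:420])[0]+230;xw=np.where(w[row,230:420])[0]+230
    L=ray(d,x.min(),row,.03);R=ray(d,x.max(),row,.03);print(row,x.min(),x.max(),'w',(xw.min(),xw.max()) if len(xw) else'',bear((L+R)/2))
e=hole(d,w,321,78);p=ray(d,*e[0],.044);print('eh',e,p.round(4),bear(p))
h=d['color'][76,288:356];print(h.tolist())
E
python3 - <<'E'
import cv2
im=cv2.imread('pics/w1.png')[95:205,300:490];cv2.imwrite('pics/w1c.png',cv2.resize(im,None,fx=4,fy=4,interpolation=cv2.INTER_NEAREST))
E
```

```text
tick [328.05454545  20.56363636] [325  17   7   8  55] [0.6732 0.2041 0.03  ] (np.float64(9.75), np.float64(0.115))
12 260 398 w  (np.float64(9.59), np.float64(0.1189))
24 260 397 w (np.int64(325), np.int64(331)) (np.float64(9.61), np.float64(0.1134))
36 260 396 w (np.int64(272), np.int64(372)) (np.float64(9.62), np.float64(0.1079))
48 261 395 w (np.int64(272), np.int64(372)) (np.float64(9.49), np.float64(0.1022))
60 261 394 w (np.int64(272), np.int64(371)) (np.float64(9.5), np.float64(0.0964))
72 261 393 w (np.int64(273), np.int64(371)) (np.float64(9.51), np.float64(0.0905))
84 261 392 w (np.int64(273), np.int64(371)) (np.float64(9.52), np.float64(0.0846))
96 261 392 w (np.int64(274), np.int64(370)) (np.float64(9.34), np.float64(0.0785))
108 262 391 w (np.int64(274), np.int64(370)) (np.float64(9.12), np.float64(0.0723))
120 262 390 w (np.int64(275), np.int64(369)) (np.float64(9.09), np.float64(0.066))
132 262 389 w (np.int64(287), np.int64(357)) (np.float64(9.06), np.float64(0.0596))
144 262 388 w (np.int64(287), np.int64(357)) (np.float64(9.02), np.float64(0.0531))
eh ((320.7448425
[... 461 characters left out ...]
38, 39, 29], [49, 28, 20], [51, 31, 24], [53, 33, 26], [51, 30, 21], [49, 30, 21], [52, 33, 23], [50, 31, 21], [54, 34, 25], [49, 30, 20], [48, 29, 17], [53, 32, 23], [51, 30, 22], [51, 29, 21], [56, 33, 25], [54, 32, 23], [51, 30, 18], [54, 32, 23], [51, 29, 18], [56, 35, 28], [54, 31, 22], [55, 33, 23], [54, 31, 22], [56, 35, 23], [54, 33, 21], [57, 35, 26], [56, 31, 22], [57, 34, 23], [57, 35, 25], [56, 32, 24], [53, 30, 18], [57, 36, 25], [53, 32, 22], [56, 34, 25], [58, 34, 23], [58, 35, 26], [48, 31, 22], [59, 67, 67], [162, 164, 173], [216, 218, 227], [241, 242, 246], [241, 241, 245], [240, 241, 245], [241, 242, 245], [244, 245, 248], [244, 245, 248], [244, 245, 248], [244, 245, 248]]
```

View pics/w1c.png

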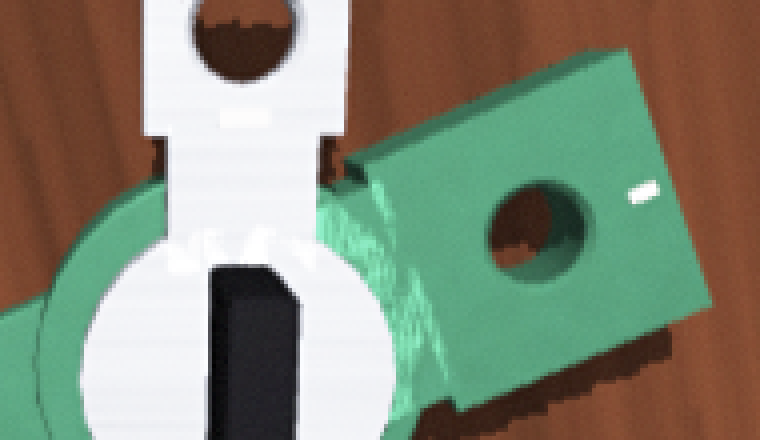

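In the w1 crop the base hole's mouth ellipse is centred at crop (539,232), which is full-image (434.8,153.1). That puts the base bearing at about 10°, and the tick gives 9.75°. I'll turn the collar a further 1.8° clockwise.

>>> apply_moves(deltas=[[[0, 0, 0], -0.06, 255], [[0, 0, 0], -0.06, 255], [[0, 0, 0], -0.06, 255], [[0, 0, 0], -0.06, 255]])

```text
time_s: 5.2
tool_pos: [0.5598, 0.1847, 0.0832]
ee_rot: [-3.129, -0.27, 0.001]
wrist_force: [-3.5, 1.7, 5.8]
gripper_width: 0.185
gripper_force: 20.0
```

Run:
```python
from h import *
d=cam('wrist');hsv=cv2.cvtColor(d['color'],cv2.COLOR_RGB2HSV).astype(int);H,S,V=hsv[...,0],hsv[...,1],hsv[...,2]
A=np.array([.5598,.1846])
def bear(p):return np.degrees(np.arctan2(*(p[:2]-A)[::-1])).round(2),(np.hypot(*(p[:2]-A))).round(4)
w=(S<60)&(V>150);t=w.copy();t[25:]=0;c,s,_=blob(t,329,20,16);p=ray(d,*c,.030);print('tick',c,s,p.round(4),bear(p))
e=hole(d,w,321,78);p=ray(d,*e[0],.044);print('eh',e,p.round(4),bear(p))
print('cam',-d['R'].T@d['t'],[np.round(proj(d,[p[0],p[1],z]),1) for z in(.044,.03,0)],d['f'],r.observe()['ee_rot'])
cv2.imwrite('pics/m3.png',cv2.resize(d['color'][:150,240:420],None,fx=4,fy=4)[:,:,::-1])
```

```text
tick [321.05454545  20.56363636] [318  17   7   8  55] [0.6731 0.204  0.03  ] (np.float64(9.72), np.float64(0.115))
eh ((320.6072082519531, 79.39341735839844), (51.43450927734375, 54.44236373901367), 157.53721618652344) [0.6443 0.1992 0.044 ] (np.float64(9.77), np.float64(0.0857))
cam [0.63058246 0.19549833 0.22322358] [array([320.6,  79.4]), array([320.8,  81.6]), array([321.1,  85.4])] 345.80557766336386 [-3.12911894e+00 -2.70422420e-01  1.36328340e-03]
```

View pics/m3.png

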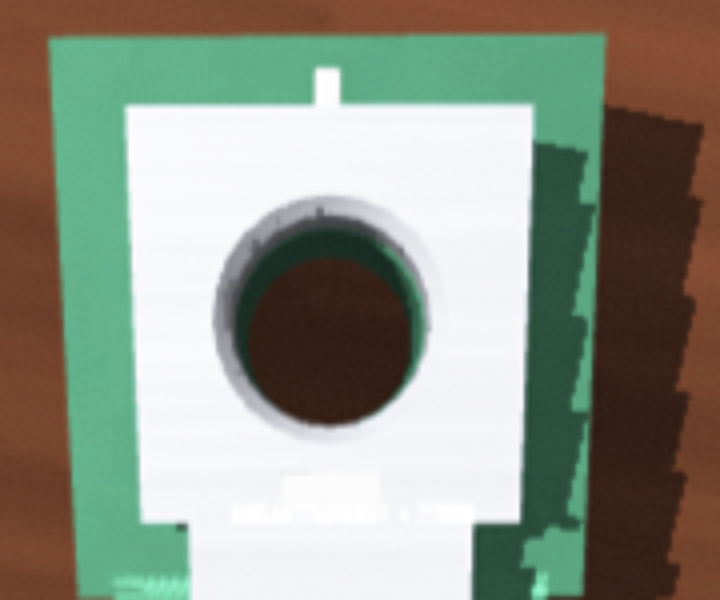

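The ear hole is at crop (322,318) and the base hole's bottom at (330,343), nearly concentric, and the tick bearing of 9.72° matches the ear's 9.77°. The collar is aligned. I'll release it, rise and go to the red pin.

>>> apply_moves(deltas=[[[0, 0, 0], 0, 120], [[0, 0, 0], 0, 120], [[0, 0, 0], 0, 120], [[0, 0, 0], 0, 120], [[0, 0, 0], 0, 60], [[0, 0, 0.1], 0, 0], [[0, 0, 0.2], 0, 0], [[0, 0, 0.3], 0, 0], [[0, 0, 0.4], 0, 0], [[0, 0, 0.4], 0, 0]])

```text
time_s: 6.08
tool_pos: [0.5654, 0.1849, 0.2511]
ee_rot: [-3.129, -0.271, -0.027]
wrist_force: [1.4, 0.9, -0.0]
gripper_width: 0.861
gripper_force: 0.0
```

>>> apply_moves(deltas=[[[-0.1, -0.5, 0], 1, 0], [[-0.1, -0.5, 0], 1, 0], [[-0.1, -0.5, 0], 1, 0], [[-0.1, -0.5, 0], 1, 0], [[-0.1, -0.5, 0], 1, 0], [[-0.1, -0.5, 0], 1, 0]])

```text
time_s: 6.58
tool_pos: [0.5194, -0.0207, 0.2424]
ee_rot: [2.952, 1.068, -0.002]
wrist_force: [-0.2, -0.3, -0.3]
gripper_width: 1.0
gripper_force: 0.0
```

>>> apply_moves(deltas=[[[-0.08, -0.48, 0], 1, 0], [[-0.08, -0.48, 0], 1, 0], [[-0.08, -0.48, 0], 1, 0], [[-0.08, -0.48, 0], 1, 0], [[-0.08, -0.48, 0], 1, 0], [[-0.08, -0.48, 0], 1, 0]])

```text
time_s: 7.08
tool_pos: [0.4884, -0.2145, 0.2426]
ee_rot: [2.574, 1.792, -0.002]
wrist_force: [0.2, -0.6, 0.7]
gripper_width: 0.998
gripper_force: 0.0
```

>>> apply_moves(deltas=[[[0, 0, 0], 0.82, 0], [[0, 0, 0], 0.82, 0], [[0, 0, 0], 0.82, 0], [[0, 0, 0], 0.82, 0], [[0, 0, 0], 0.82, 0], [[0, 0, 0], 0.82, 0]])

```text
time_s: 7.58
tool_pos: [0.4885, -0.2073, 0.2423]
ee_rot: [-2.135, -2.304, -0.0]
wrist_force: [-0.4, 0.4, -0.3]
gripper_width: 1.001
gripper_force: 0.0
```

Run:
```python
from h import *
d=cam('wrist');o=r.observe();print(o['time_s'],o['tool_pos'],o['ee_rot'],o['q'].round(2))
hsv=cv2.cvtColor(d['color'],cv2.COLOR_RGB2HSV).astype(int);H,S,V=hsv[...,0],hsv[...,1],hsv[...,2]
print('exp',proj(d,[.506,-.207,.071]))
red=((H<8)|(H>172))&(S>150)&(V>60)
n,l,s,c=cv2.connectedComponentsWithStats(red.astype(np.uint8))
for i in range(1,n):
    if s[i,4]>60:print(s[i],c[i],ray(d,*c[i],.071).round(4),ray(d,*c[i],.096).round(4))
t=cam('top');h=cv2.cvtColor(t['color'],cv2.COLOR_RGB2HSV).astype(int);H=h[...,0];S=h[...,1]
m=(H>95)&(H<105)&(S>0);e=None
cv2.imwrite('pics/w4.png',d['color'][:,:,::-1])
```

```text
7.6333 [ 0.48848561 -0.20738007  0.24238024] [-2.13433196e+00 -2.30490889e+00 -1.84421339e-04] [-0.61  0.4   1.67  0.    1.07 -0.69]
exp (np.float64(341.0024535536954), np.float64(189.6757939309874))
[  40   67   89   95 2963] [ 82.73405332 112.34087074] [ 0.2755 -0.1555  0.071 ] [ 0.2922 -0.154   0.096 ]
[329 174  28  35 756] [341.59656085 191.21164021] [ 0.5067 -0.2084  0.071 ] [ 0.5048 -0.2027  0.096 ]
```

View pics/w4.png

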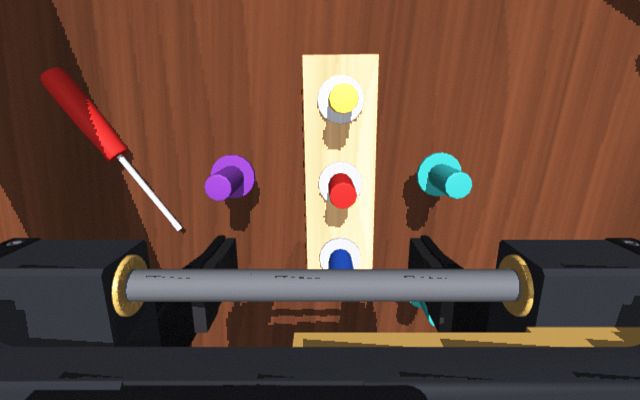

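The red head is at (342,191) in the middle of the rack, with the purple and turquoise pins well clear to either side. It lies at about (0.506,−0.2075), agreeing with the top and side views. I'll descend and grip it.

>>> apply_moves(deltas=[[[0.044, 0, -0.08], 0, 40], [[0.044, 0, -0.16], 0, 60], [[0.044, 0, -0.24], 0, 60], [[0.044, 0, -0.32], 0, 60], [[0.044, 0, -0.38], 0, 60], [[0.044, 0, -0.412], 0, 60], [[0.044, 0, -0.412], 0, 60], [[0.044, 0, -0.412], 0, 255], [[0.044, 0, -0.412], 0, 255], [[0.044, 0, -0.412], 0, 255], [[0.044, 0, -0.412], 0, 255], [[0.044, 0, -0.412], 0, 255]], squeeze=30)

```text
time_s: 8.68
tool_pos: [0.5066, -0.2082, 0.0789]
ee_rot: [2.131, 2.305, 0.001]
wrist_force: [-0.9, 0.5, -0.1]
gripper_width: 0.472
gripper_force: 0.0
```

>>> apply_moves(deltas=[[[0, 0, 0], 0, 255], [[0, 0, 0], 0, 255], [[0, 0, 0], 0, 255], [[0, 0, 0], 0, 255], [[0, 0, 0], 0, 255], [[0, 0, 0], 0, 255]])

```text
time_s: 9.18
tool_pos: [0.5061, -0.2079, 0.0781]
ee_rot: [2.132, 2.307, 0.0]
wrist_force: [0.1, 0.0, 4.4]
gripper_width: 0.264
gripper_force: 30.0
```

>>> apply_moves(deltas=[[[0, 0, 0.05], 0, 255], [[0, 0, 0.12], 0, 255], [[0, 0, 0.2], 0, 255], [[0, 0, 0.28], 0, 255], [[0, 0, 0.36], 0, 255], [[0, 0, 0.425], 0, 255], [[0, 0, 0.425], 0, 255]])

```text
time_s: 9.77
tool_pos: [0.5086, -0.2095, 0.253]
ee_rot: [2.125, 2.299, 0.003]
wrist_force: [0.4, -0.1, -0.2]
gripper_width: 0.267
gripper_force: 30.0
```

>>> apply_moves(deltas=[[[0.18, 0.52, 0], -1, 255], [[0.18, 0.52, 0], -1, 255], [[0.18, 0.52, 0], -1, 255], [[0.18, 0.52, 0], -1, 255], [[0.18, 0.52, 0], -1, 255], [[0.18, 0.52, 0], -1, 255], [[0.18, 0.52, 0], -1, 255]])

```text
time_s: 10.35
tool_pos: [0.5783, 0.0054, 0.2463]
ee_rot: [-2.65, -1.682, -0.001]
wrist_force: [0.2, -1.1, -0.3]
gripper_width: 0.269
gripper_force: 30.0
```

>>> apply_moves(deltas=[[[0.166, 0.498, 0], -1, 255], [[0.166, 0.498, 0], -1, 255], [[0.166, 0.498, 0], -1, 255], [[0.166, 0.498, 0], -1, 255], [[0.166, 0.498, 0], -1, 255], [[0.166, 0.498, 0], -1, 255], [[0.166, 0.498, 0], -1, 255]])

```text
time_s: 10.93
tool_pos: [0.6441, 0.202, 0.2459]
ee_rot: [-2.998, -0.938, 0.002]
wrist_force: [0.2, -0.2, -1.0]
gripper_width: 0.268
gripper_force: 30.0
```

>>> apply_moves(deltas=[[[0, 0, 0], -0.82, 255], [[0, 0, 0], -0.82, 255], [[0, 0, 0], -0.82, 255], [[0, 0, 0], -0.82, 255], [[0, 0, 0], -0.82, 255], [[0, 0, 0], -0.82, 255], [[0, 0, 0], -0.82, 255]])

```text
time_s: 11.52
tool_pos: [0.644, 0.1979, 0.2473]
ee_rot: [3.129, 0.271, -0.002]
wrist_force: [0.0, 0.9, -2.1]
gripper_width: 0.266
gripper_force: 30.0
```

Run:
```python
from h import *
d=cam('wrist');s=cam('side');o=r.observe();print(o['time_s'],o['tool_pos'],o['ee_rot'],o['wrist_force'],o['gripper_width'])
B=[.6445,.199]
print('hole side',proj(s,B+[.044]),'tip expected',proj(s,B+[o['tool_pos'][2]-.077+.002]))
x=s['color'][100:340,180:340];cv2.imwrite('pics/m5.png',np.hstack([cv2.resize(x,None,fx=2.4,fy=2.4),cv2.resize(d['color'][:,100:540],(400,364))[:,:].copy() if 0 else cv2.copyMakeBorder(cv2.resize(d['color'][:,100:540],(400,364)),0,212,0,0,cv2.BORDER_CONSTANT)])[:,:,::-1])
```

```text
11.6167 [0.64421977 0.19854246 0.2475519 ] [ 3.12959814e+00  2.71211606e-01 -8.99531910e-04] [-0.0288544   0.84326071 -0.977909  ] 0.2695327365676917
hole side (np.float64(235.86873715187073), np.float64(284.1790778968163)) tip expected (np.float64(224.14340418719038), np.float64(248.2212102268736))
```

View pics/m5.png

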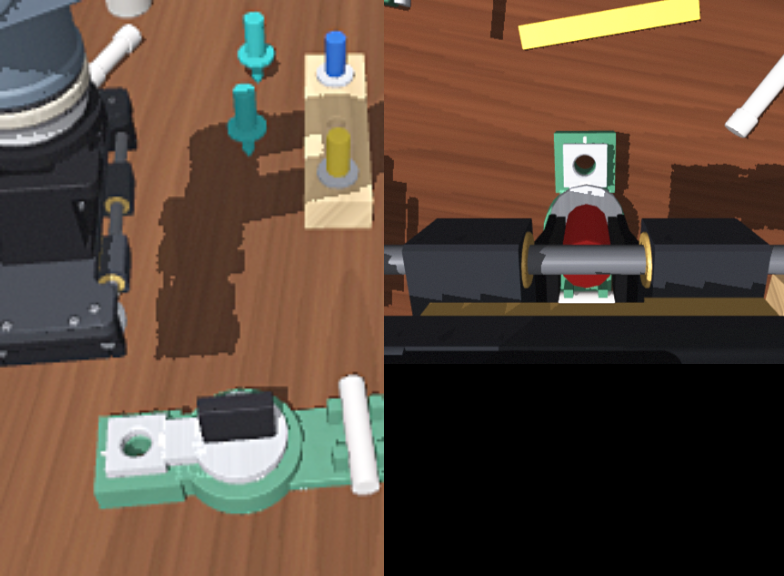

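The side crop shows the collar still aligned, with the ear hole at full-image (236.7,284.6) against a prediction of (235.9,284.2). The pin is upright in the jaws. I'll lower it in stages and watch the force.

>>> apply_moves(deltas=[[[0, 0, -0.08], 0, 255], [[0, 0, -0.16], 0, 255], [[0, 0, -0.22], 0, 255], [[0, 0, -0.27], 0, 255], [[0, 0, -0.3], 0, 255], [[0, 0, -0.32], 0, 255], [[0, 0, -0.34], 0, 255], [[0, 0, -0.34], 0, 255]])

```text
time_s: 12.28
tool_pos: [0.644, 0.1993, 0.1108]
ee_rot: [3.13, 0.271, -0.002]
wrist_force: [-0.7, -0.3, -1.3]
gripper_width: 0.267
gripper_force: 30.0
```

>>> apply_moves(deltas=[[[0, 0, -0.015], 0, 255], [[0, 0, -0.03], 0, 255], [[0, 0, -0.045], 0, 255], [[0, 0, -0.045], 0, 255], [[0, 0, -0.045], 0, 255]])

```text
time_s: 12.7
tool_pos: [0.6441, 0.1993, 0.0935]
ee_rot: [3.13, 0.271, -0.001]
wrist_force: [0.5, -1.1, -0.2]
gripper_width: 0.269
gripper_force: 30.0
```

>>> apply_moves(deltas=[[[0, 0, -0.01], 0, 255], [[0, 0, -0.02], 0, 255], [[0, 0, -0.027], 0, 255], [[0, 0, -0.027], 0, 255], [[0, 0, -0.027], 0, 255]])

```text
time_s: 13.12
tool_pos: [0.6443, 0.1993, 0.0827]
ee_rot: [3.13, 0.271, -0.001]
wrist_force: [-0.2, -0.8, -0.4]
gripper_width: 0.267
gripper_force: 30.0
```

>>> apply_moves(deltas=[[[0, 0, -0.002], 0, 255], [[0, 0, -0.004], 0, 255], [[0, 0, -0.004], 0, 255], [[0, 0, -0.004], 0, 255]])

```text
time_s: 13.45
tool_pos: [0.6445, 0.1994, 0.0821]
ee_rot: [-3.13, -0.271, -0.001]
wrist_force: [-1.6, -0.5, 3.6]
gripper_width: 0.27
gripper_force: 30.0
```

Contact came at the expected height (TCP at 0.0821). I'll release and retreat straight up.

>>> apply_moves(deltas=[[[0, 0, 0], 0, 130], [[0, 0, 0], 0, 130], [[0, 0, 0], 0, 130], [[0, 0, 0], 0, 130], [[0, 0, 0], 0, 60], [[0, 0, 0], 0, 60], [[0, 0, 0.05], 0, 60], [[0, 0, 0.12], 0, 60], [[0, 0, 0.2], 0, 60], [[0, 0, 0.3], 0, 60], [[0, 0, 0.4], 0, 60], [[0, 0, 0.4], 0, 60]])

```text
time_s: 14.45
tool_pos: [0.6495, 0.2003, 0.2513]
ee_rot: [-3.129, -0.271, -0.029]
wrist_force: [1.5, -0.1, 0.7]
gripper_width: 0.762
gripper_force: 0.0
```

>>> apply_moves(deltas=[[[-0.3, -0.5, 0], 0, 60], [[-0.3, -0.5, 0], 0, 60], [[-0.3, -0.5, 0], 0, 60], [[-0.3, -0.5, 0], 0, 60], [[-0.3, -0.5, 0], 0, 60], [[-0.3, -0.5, 0], 0, 60], [[-0.3, -0.5, 0], 0, 60], [[-0.3, -0.5, 0], 0, 60]])

```text
time_s: 15.12
tool_pos: [0.524, -0.0017, 0.2415]
ee_rot: [-3.13, -0.266, -0.001]
wrist_force: [-0.2, -0.2, -0.8]
gripper_width: 0.767
gripper_force: 0.0
```

Run:
```python
from h import *
s=cam('side');t=cam('top');P=[]
for d,g in((t,(220,155)),(s,(236,270))):
    hsv=cv2.cvtColor(d['color'],cv2.COLOR_RGB2HSV).astype(int);H,S,V=hsv[...,0],hsv[...,1],hsv[...,2]
    c,st,_=blob(((H<8)|(H>172))&(S>150)&(V>60),*g,30);P.append((d,c));print(c,st)
print(inter(*P),r.observe()['time_s'])
a=cv2.resize(s['color'][210:350,180:360],None,fx=2.2,fy=2.2);b=cv2.resize(t['color'][110:250,150:330],None,fx=2.2,fy=2.2)
cv2.imwrite('pics/m6.png',np.hstack([a,b])[:,:,::-1])
```

```text
[218.09929078 149.76595745] [212 142  13  16 141]
[231.84313725 275.07843137] [224 264  16  23 255]
[0.64642606 0.19943033 0.08056419] 15.2167
```

View pics/m6.png

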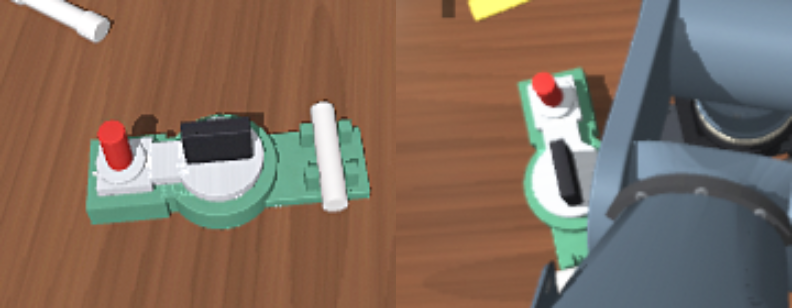

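The red pin stands upright in the ear, with its head at side pixel (232,275). The triangulated height is a little high, so I'll check the head's extents against the fully-home prediction.

Run:
```python
from h import *
a=np.linspace(0,2*np.pi,60)
def mask(d,B,zc):
    m=np.zeros((400,640),np.uint8);p=np.array([proj(d,[B[0]+.012*np.cos(x),B[1]+.012*np.sin(x),z]) for x in a for z in(zc-.025,zc+.025)])
    h=cv2.convexHull(np.float32(p))[:,0];return h.min(0).round(1),h.max(0).round(1)
for n in('side','top'):
    d=cam(n)
    print(n,'home',mask(d,[.6445,.1993],.075),'+4mm',mask(d,[.6445,.1993],.079),'rack(ref)',mask(d,[.506,-.2078],.071))
```

```text
side home (array([224.6, 264.3], dtype=float32), array([241.5, 288.4], dtype=float32)) +4mm (array([224.2, 263.2], dtype=float32), array([241.2, 287.4], dtype=float32)) rack(ref) (array([315.3, 131.2], dtype=float32), array([324.7, 152. ], dtype=float32))
top home (array([211. , 142.8], dtype=float32), array([226. , 159.5], dtype=float32)) +4mm (array([210.6, 142.2], dtype=float32), array([225.7, 159.1], dtype=float32)) rack(ref) (array([397.8, 192. ], dtype=float32), array([412.6, 207.1], dtype=float32))
```

```bash
python3 -c "
from h import *
print(order.job_done())"
```

```text
the job is handed in; nothing more can be done
None
```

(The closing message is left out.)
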